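Dispense two dishwasher tablets with the lever

TASK

Get two dishwasher tablets from the dispenser for the next load: swing its side lever forward until you feel it press on its cushioned end stop, let it spring fully home, and do the same once more, so that exactly two tablets lie in the catch tray and the other two stay in the magazine. How far the stop lies differs from day to day, so feel for it and press it only lightly, never ramming it. Leave the mug, spice jar and salt shaker where they stand.

Things in the scene. Friction and masses are not known exactly. Their poses are not given: they have to be found in the camera images.
- dispenser: white tablet dispenser, fixed to the worktop, 204 mm long (x -118 to +86 mm), base 110 mm wide (y -70 to +40), 65 mm high; origin on the worktop under the middle of its magazine; -x is its front, z up. Behind the magazine a pusher cover (48 wide, 89 high), before it a hooded outlet (49 wide, 101 high, x -17 to -60). The lowest tablet is pushed out to the front and drops only near the lever's stop
- magazine (a point): centre of the floor of the upright clear magazine, 65 mm above the worktop; inside 29 x 39 mm, holds the stack of four tablets; white cap 42 x 50 mm, its top 155 mm above the worktop. The next tablet drops to the floor only when the lever is home again
- tray (a point): centre of the floor of the open grey catch tray at the front, 6 mm above the worktop; inside 90 mm long (x) and 66 mm wide (y), walls 30 to 34 mm high, its rear part under the outlet
- lever (a joint): angle (rad) of the side lever about its upright pivot. 0 = home, held by a spring, pointing to the dispenser's -y and 0.45 rad to the rear (+x); grows as the handle swings forward (to -x, clockwise from above). The stop is met between 0.50 and 0.81, different for each start, hidden. Force at the handle: 2 N at home, 4 N at the stop; pressing the stop adds about 1.5 N per mm of handle travel
- lever_handle (a point): top centre of the lever's handle, an upright black round peg, 14 mm in diameter, standing 69 to 123 mm above the worktop, 100 mm from the pivot, with nothing beside or above it; the steel lever arm (9 mm thick, top 79 mm above the worktop) runs from its foot to the pivot
- lever_pivot (a point): point on the lever's upright pivot axis, on top of the base (65 mm above the worktop), at (35, -48) mm in the dispenser's frame; its grey hub is 28 mm in diameter and reaches up to 79 mm
- end_stop (a joint): how far (m) the sprung end stop inside the base is pressed in by the lever: 0 = not touched; over 0.0005 = the lever is at its stop; over 0.007 = forced (1 mm of it is about 1.3 mm of travel at the handle)
- tablet1: a white pressed dishwasher tablet with slightly rounded edges, 26 x 36 x 16 mm, about 22 g, origin at the centre of its underside; lowest in the magazine, the first to come out
- tablet2: a white pressed dishwasher tablet with slightly rounded edges, 26 x 36 x 16 mm, about 22 g, origin at the centre of its underside; second from below, the next to come out
- tablet3: a white pressed dishwasher tablet with slightly rounded edges, 26 x 36 x 16 mm, about 22 g, origin at the centre of its underside; third from below, must stay in the magazine
- tablet4: a white pressed dishwasher tablet with slightly rounded edges, 26 x 36 x 16 mm, about 22 g, origin at the centre of its underside; top of the stack, must stay in the magazine
- tea_mug: mug with blue stripes, 90 x 121 x 97 mm, origin at the centre of its underside, loose, a bystander
- spice_jar: spice jar with a dark lid, 44 mm in diameter, 96 mm high, origin at the centre of its underside, loose, a bystander
- salt_shaker: salt shaker with a grey domed top, 44 mm in diameter, 90 mm high, origin at the centre of its underside, loose, a bystander

How it is judged:
On the way, in this order (a step that is already met when the one before it is completed fails the run):
1. the lever is swung to its end stop (stop touched and pressed in by more than half a millimetre) (value of joint end_stop above 0.0005 m), for 0.05 s.
2. the lever is home again and the first tablet lies in the tray, the second still in the magazine (value of joint lever below 0.06 rad and x of tablet1 in the frame of dispenser between -0.12 and -0.015 m and y of tablet1 in the frame of dispenser between -0.036 and 0.036 m and z of tablet1 in the frame of dispenser between -0.005 and 0.06 m and horizontal distance between tablet2 and magazine below 0.012 m and z of tablet2 in the frame of dispenser between 0.055 and 0.125 m), for 0.2 s.
3. the lever is swung to its end stop a second time (value of joint end_stop above 0.0005 m), for 0.05 s.
At the end, for the whole second after the job is handed in: The lever is home (under 0.06 rad), tablets 1 and 2 lie at rest in the catch tray (within its walls, less than 60 mm above the worktop), and tablets 3 and 4 are still inside the magazine (value of joint lever below 0.06 rad and x of tablet1 in the frame of dispenser between -0.12 and -0.015 m and y of tablet1 in the frame of dispenser between -0.036 and 0.036 m and z of tablet1 in the frame of dispenser between -0.005 and 0.06 m and x of tablet2 in the frame of dispenser between -0.12 and -0.015 m and y of tablet2 in the frame of dispenser between -0.036 and 0.036 m and z of tablet2 in the frame of dispenser between -0.005 and 0.06 m and horizontal distance between each of tablet3, tablet4 and magazine below 0.012 m and z of tablet3 in the frame of dispenser between 0.055 and 0.125 m and z of tablet4 in the frame of dispenser between 0.055 and 0.125 m and linear speed of each of tablet1, tablet2 below 0.03 m/s); the robot touches nothing.
It fails at once if the cushioned end stop is forced: pressed in by more than 7 mm (value of joint end_stop above 0.007 m).
It fails at once if the striped mug is knocked over or shifted by more than 25 mm (distance of tea_mug from where it was at the start of the episode above 0.025 m or angle between tea_mug's own z axis and vertical above 0.35 rad).
It fails at once if the spice jar is knocked over or shifted by more than 25 mm (distance of spice_jar from where it was at the start of the episode above 0.025 m or angle between spice_jar's own z axis and vertical above 0.35 rad).
It fails at once if the salt shaker is knocked over or shifted by more than 25 mm (distance of salt_shaker from where it was at the start of the episode above 0.025 m or angle between salt_shaker's own z axis and vertical above 0.35 rad).
It also fails if it takes over 40 s, if anything falls off the work surface, if the arm or the gripper's body presses on something with over 40 N, if the wrist force passes 120 N, or if a joint passes its speed limit or range.

ROBOT

A 6-joint arm with a two-finger parallel gripper is mounted at the origin on a cart in front of the work surface, level with it; the furniture and walls round the work are solid. World frame = base frame: x ahead of the robot, y to its left, z up, the work surface at z = 0. Lengths are in m, angles in rad, forces in N, time in s.
With the tool pointing down it reaches from about 0.3 to 0.825 m from the base axis. Payload 5.4 kg.
Tool frame: the origin (TCP) lies midway between the tips of the shut fingers; the grasp point (between the pads) lies 19 mm behind it (robot.grip_depth is the distance from the TCP to the grasp point, in m); z points along the fingers, x is the direction in which the jaws open and shut, and the axes are right-handed (so a half turn about z gives the same grasp; the last joint's range is limited). The gripper opens to 92 mm and grips with 3 to 60 N. Pads are 20 mm wide; open, the fingers measure 128 mm over their backs; the gripper's body (75 mm by 189 mm) begins 69 mm behind the grasp point.
Start: joints at [0.977, 0.158, 1.597, -0, 1.386, -0.21], TCP at [0.215, 0.533, 0.188] pointing down, gripper open.
Joint ranges: [-2.91, 2.91], [-0.94, 2.29], [0.18, 2.7], [-1.29, 4.43], [0.17, 2.64], [-3, 3]. Speed limits (rad/s): [2.57, 2.57, 3.14, 3.14, 3.14, 3.14].

INTERFACE

Orientations are given as a rotation vector (axis times angle).
In Python, from bench import robot, vision, workorder gives the robot as it stands. The module is installed in compiled form; this text tells all that it offers.
- The arm moves only by the tool servo_tool, never from a script. Its argument "increments" is a list of rows, each a list of 3 entries, a list of its own where there are three numbers: the shift along the tool's x, y, z in units of 50 mm (1.0 is 50 mm), then the turn about the tool's z in units of 8 degrees (1.0 is 8 degrees), then the finger opening in mm, from 0 to 91.9. A call has exactly 8 rows; each row shifts and turns the commanded pose from where the row before left it, along the tool's axes as they then stand; what a row does not reach is not made up. A row lasts 1/10 s, in which the tool goes at most 50 mm and 8.59 degrees, less where a joint would pass 70% of its speed; a pose out of reach is approached as far as the arm can. A call is refused whole if a number of a shift passes 1 or a number of a turn 1, either way. A call with a gripper value outside its range is refused whole. The fingers move at their own pace and stop on an object; "force" is the grip in N (left out, the last holds). Time passes only in rows, so rows that do not move let the fingers close, or fill a call up. It gives the time, the measured TCP pose, the force and the opening at its end, in the units of the state.
- robot.get_obs(): the state, without advancing time (a new reading comes with each control period).
- vision.get_image(name): name is "side" or "top" or "wrist"; returns the picture (384x512x3 uint8, red, green, blue); there is no depth.
- vision.camera_model(name): a dict with "fx", "fy", "cx", "cy" (pixels), "T" (4x4, takes a point from camera to world coordinates). Camera axes: x right, y up, looking along -z (the intrinsics and any distortion apply to the point x, -y, -z); pixel columns grow to the right and rows downward; lengths in m; the calibration is good to about 2 mm. The wrist camera is an equidistant fisheye: a pixel r from the principal point sees the ray r / f radians off the axis. A picture is of the moment at which its call begins: read the wrist's pose just before it. camera_model takes no time and is no camera call; for the wrist camera it gives the pose at the moment of the call.
- workorder.finish_job(): hands the job in, once; it reports no verdict.
The state is a dict: "t": time; "joint_pos": joint angles; "dq": joint speeds; "effort": joint torques, N m; "tcp_pos": TCP position; "eef_rot": TCP orientation; "contact_force": force on the tool from outside, world axes, zero at the start; "ft_torque": the same for the moment, N m; "width": finger opening in m.
Only numpy, scipy, OpenCV 4.12 (cv2) and the standard library are available. Lean on these libraries where they do the work, as an engineer would, in place of code of your own. Each camera call takes 0.05 s, during which the arm holds its last target. There are 200 camera calls.

## Working session

There is one attempt and no reset: what is moved stays moved. The work goes in short steps, Python scripts to look and compute and a tool call to move; the robot and the scene stay as the last step left them, time stands still between calls to the robot, and variables do not carry over. Pictures are saved under pics/ and viewed, about 8 in all and at most 12, crops included, and the job is handed in when it is done.

Besides the shell and the picture viewer there is one more tool, called after "Request:" as name([rows], argument=value, ...), one row to a line, values as JSON. servo_tool: Moves the arm, as the interface text tells. Its arguments: {"type":"object","properties":{"increments":{"type":"array","items":{"type":"array"}},"force":{"type":"number"}},"required":["increments"]}

```bash
mkdir -p pics; python3 - <<'E'
from bench import robot, vision
import cv2,numpy as np
print(robot.get_obs())
for n in("top","side"):
    im=vision.get_image(n); cv2.imwrite(f"pics/{n}0.png",im[:,:,::-1]); m=vision.camera_model(n); print(n,m)
E
```

```text
{'t': 0.0, 'joint_pos': array([ 9.76916816e-01,  1.59017461e-01,  1.59824569e+00, -1.79631903e-06,
        1.38622664e+00, -2.10106456e-01]), 'dq': array([ 0.00090717,  0.00076514,  0.00132641, -0.00028668,  0.00063789,
       -0.00111368]), 'effort': array([ 2.29016383e-03, -3.85580206e+01, -3.22105300e+01,  7.02787167e-02,
        3.79291875e-02, -1.30779258e-04]), 'tcp_pos': array([0.21492054, 0.53257822, 0.18703   ]), 'eef_rot': array([ 2.60373224,  1.75661788, -0.00276199]), 'contact_force': array([-0.75193704,  0.6468034 ,  0.43717764]), 'ft_torque': array([ 0.02705409, -0.05591347,  0.02958145]), 'width': 0.09192262462368157}
top {'fx': 393.60267458965205, 'fy': 393.60267458965205, 'cx': 253.3594205427421, 'cy': 194.43684196081804, 'T': array([[-0.02744577,  0.99406192, -0.10529781,  0.38248029],
       [-0.99941777, -0.02515154,  0.02305465,  0.03876224],
       [ 0.02026935,  0.10586926,  0.99417345,  0.94426769],
       [ 0.        ,  0.        ,  0.        ,  1.        ]])}
side {'fx': 410.753978702168, 'fy': 410.753978702168, 'cx': 264.0530053151516, 'cy': 189.21548179142266, 'T': array([[-0.9943634 ,  0.04680723, -0.09513414,  0.39502622],
       [-0.10599051, -0.46190833,  0.88057181,  0.75609558],
       [-0.00272613,  0.8856917 ,  0.46426586,  0.47851878],
       [ 0.        ,  0.        ,  0.        ,  1.        ]])}
```

View pics/top0.png

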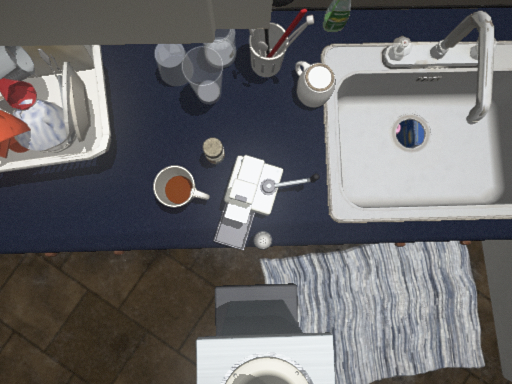

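View pics/side0.png

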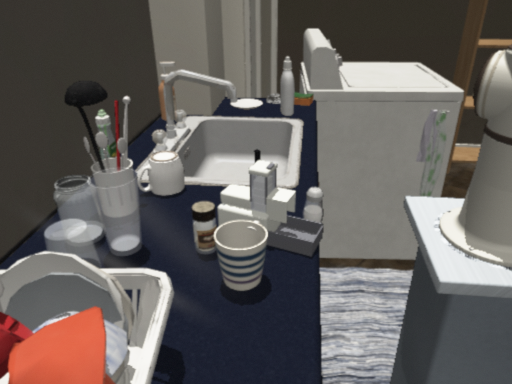

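Top view: handle near (316,177), hub (268,186), tray (234,233), mug (178,187), jar (213,150), shaker (263,240). Side view: handle (257,155), behind the magazine. I'll look closer.

```bash
python3 - <<'E'
import cv2,numpy as np
a=cv2.imread("pics/top0.png")[140:260,200:340]; b=cv2.imread("pics/side0.png")[140:260,190:330]
o=np.hstack([cv2.resize(c,None,fx=2.85,fy=2.85,interpolation=cv2.INTER_CUBIC) for c in(a,b)])
cv2.imwrite("pics/crop0.png",o)
E
cat > h.py <<'E'
import numpy as np
from bench import robot,vision
def ray(n,u,v):
    m=vision.camera_model(n);T=m["T"]
    d=T[:3,:3]@np.array([(u-m["cx"])/m["fx"],-(v-m["cy"])/m["fy"],-1]);return T[:3,3],d/np.linalg.norm(d)
def plane(n,u,v,z):
    c,d=ray(n,u,v);return c+d*(z-c[2])/d[2]
def tri(a,b):
    (c,d),(e,f)=ray(*a),ray(*b)
    s=np.linalg.lstsq(np.stack([d,-f],1),e-c,rcond=None)[0]
    p,q=c+s[0]*d,e+s[1]*f;return (p+q)/2,np.linalg.norm(p-q)
E
```

```text
(no output)
```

View pics/crop0.png

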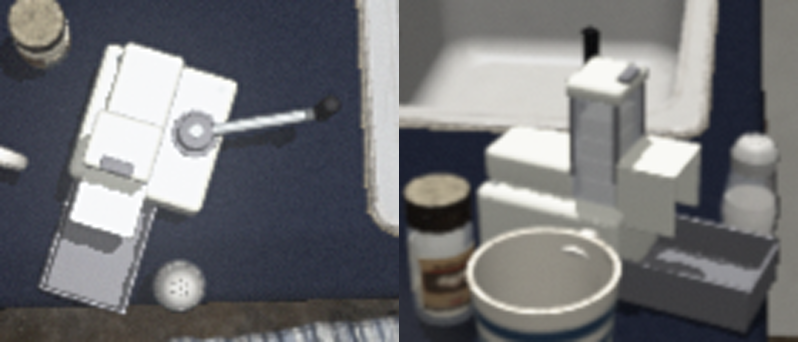

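Crop: handle top at (331,103) in the top view and (193,30) in the side half. Hub is at (197,131), cap at (127,140) and tray front rim from (40,288) to (125,312).

```bash
python3 - <<'E'
from h import *
f=lambda x,y:("top",200+x/2.85,140+y/2.85)
g=lambda x,y:("side",190+x/2.85,140+y/2.85)
H,e=tri(f(331,103),g(193,30)); print("handle",H,e)
H=plane(*f(331,103),.123); P=plane(*f(197,131),.079); print(H,P,np.linalg.norm((H-P)[:2]))
a=plane(*f(40,288),.032);b=plane(*f(125,312),.032);print("tray front",a,b)
d=a-b;print("yaw from tray", np.arctan2(d[1],d[0])-np.pi/2)  # +y dispenser
l=H-P;print("yaw from lever",np.arctan2(l[1],l[0])+np.pi/2-.45)
c=plane(*f(127,140),.155);print("cap",c)
for n,p,z in(("shaker",f(180,285),.08),("jar",f(40,25),.096)):print(n,plane(*p,z))
E
```

```text
handle [ 0.50455377 -0.11497077  0.11904154] 0.0021068190166389188
[ 0.50502568 -0.11418904  0.123     ] [ 0.49213125 -0.01678284  0.079     ] 0.09825595485390445
tray front [0.37371656 0.11090776 0.032     ] [0.35262352 0.04290452 0.032     ]
yaw from tray -0.3007670791401078
yaw from lever -0.31838733912733225
cap [0.4773104  0.03792409 0.155     ]
shaker [3.73495599e-01 7.95111560e-05 8.00000000e-02]
jar [0.57505418 0.10245488 0.096     ]
```

Request:
servo_tool([
  [[0,0,-0.6],-0.89,0],
  [[-0.7,0.61,0],0,0],
  [[-0.7,0.61,0],0,0],
  [[-0.7,0.61,0],0,0],
  [[-0.7,0.61,0],0,0],
  [[-0.7,0.61,0],0,0],
  [[-0.7,0.61,0],0,0],
  [[-0.7,0.61,0],0,0],
], force=20)

```text
t: 0.9
tcp_pos: [0.359, 0.2398, 0.2177]
eef_rot: [-2.49, -1.916, 0.0]
contact_force: [1.6, -0.0, 1.0]
width: 0.03
```

Request:
servo_tool([
  [[-0.7,0.61,0],0,0],
  [[-0.7,0.61,0],0,0],
  [[-0.7,0.61,0],0,0],
  [[-0.7,0.61,0],0,0],
  [[-0.7,0.61,0],0,0],
  [[-0.7,0.61,0],0,0],
  [[-0.7,0.61,0],0,0],
  [[0,0,0],0,0],
])

```text
t: 1.7
tcp_pos: [0.5032, -0.0544, 0.2172]
eef_rot: [2.495, 1.908, -0.002]
contact_force: [0.0, 0.6, 0.2]
width: 0.0005
```

Request:
servo_tool([
  [[-0.62,0.6,0],0,0],
  [[-0.63,0.58,0],0,0],
  [[0,0,0.4],0,0],
  [[0,0,0.4],0,0],
  [[0,0,0.2],0,0],
  [[0,0,0],0,0],
  [[0,0,0],0,0],
  [[0,0,0],0,0],
])

```text
t: 2.5
tcp_pos: [0.5439, -0.1255, 0.1694]
eef_rot: [2.488, 1.915, 0.002]
contact_force: [1.4, -0.2, -0.7]
width: 0.0001
```

```bash
python3 - <<'E'
from h import *
import cv2
m=vision.camera_model("wrist");print(m)
im=vision.get_image("wrist");cv2.imwrite("pics/w1.png",im[:,:,::-1])
o=robot.get_obs();print(o["t"],o["tcp_pos"],o["contact_force"],o["joint_pos"])
E
```

```text
{'fx': 297.3186396354542, 'fy': 297.3186396354542, 'cx': 252.03698742030167, 'cy': 188.0579664872821, 'T': array([[ 2.55618982e-01, -9.27745045e-01, -2.71933939e-01,
         4.67348709e-01],
       [ 9.66777604e-01,  2.45293449e-01,  7.19179252e-02,
        -1.05219385e-01],
       [-1.78848453e-05, -2.81283229e-01,  9.59624794e-01,
         3.66470801e-01],
       [ 0.00000000e+00,  0.00000000e+00,  0.00000000e+00,
         1.00000000e+00]])}
2.55 [ 0.54395468 -0.12558692  0.16934846] [0.21019342 0.9437746  0.59324908] [-4.43381050e-01  1.27815843e-01  1.66838117e+00  3.21864271e-05
  1.34314857e+00 -1.75504033e+00]
```

View pics/w1.png

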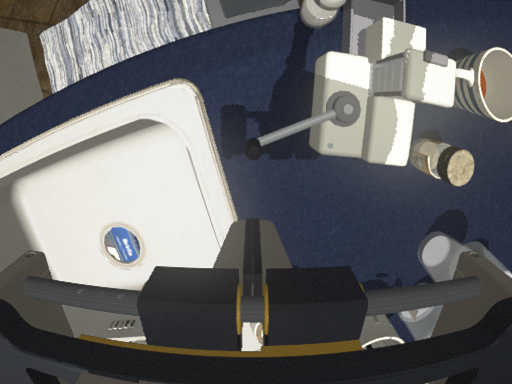

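Wrist view: the closed fingers sit behind the handle, whose top is at (254,149). The hub is at (344,107) and the space between them is clear.

```bash
python3 - <<'E'
from h import *
m=vision.camera_model("wrist");T=m["T"]
for u,v,z in((254,147,.123),(344,107,.079)):
    w=np.array([u-m["cx"],v-m["cy"]]);r=np.linalg.norm(w);a=r/m["fx"];w=w/r
    d=T[:3,:3]@np.array([w[0]*np.sin(a),-w[1]*np.sin(a),-np.cos(a)]);c=T[:3,3];print(c+d*(z-c[2])/d[2])
E
```

```text
[ 0.50263593 -0.11296905  0.123     ]
[ 0.4915383  -0.01799157  0.079     ]
```

Request:
servo_tool([
  [[-0.1,0,0.55],0,0],
  [[0,0,0.55],0,0],
  [[0,0,0.48],0,0],
  [[0,-0.1,0],0,0],
  [[0,-0.1,0],0,0],
  [[0,-0.1,0],0,0],
  [[0,0,0],0,0],
  [[0,0,0],0,0],
])

```text
t: 3.35
tcp_pos: [0.5282, -0.1269, 0.0904]
eef_rot: [2.488, 1.914, 0.002]
contact_force: [-1.3, -0.1, 0.1]
width: 0.0005
```

Request:
servo_tool([
  [[0,-0.15,0],0,0],
  [[0,-0.15,0],0,0],
  [[0,-0.15,0],0,0],
  [[0,-0.15,0],0,0],
  [[0,-0.1,0],0,0],
  [[0,0,0],0,0],
  [[0,0,0],0,0],
  [[0,0,0],0,0],
])

```text
t: 4.15
tcp_pos: [0.4948, -0.1188, 0.0902]
eef_rot: [2.487, 1.913, 0.002]
contact_force: [2.4, -4.5, 2.5]
width: 0.0004
```

```bash
cat > o.py <<'E'
from h import *
o=robot.get_obs();n=np.array([-.966,.257,0])
p=o["tcp_pos"];f=o["contact_force"];print(o["t"],p,"n-travel mm",1e3*(p-[.544,-.1255,0])@n,"f",f,"resist",-f@n,o["width"])
E
python3 o.py
```

```text
4.15 [ 0.49480396 -0.11875216  0.09017116] n-travel mm 49.25757208842617 f [ 2.38891906 -4.5183515   2.49410296] resist 3.4689121457547447 0.00037607418471986495
```

Request:
servo_tool([
  [[0,-0.1,0],0,0],
  [[0,-0.1,0],0,0],
  [[0,-0.06,0],0,0],
  [[0,0,0],0,0],
  [[0,0,0],0,0],
  [[0,0,0],0,0],
  [[0,0,0],0,0],
  [[0,0,0],0,0],
])

```text
t: 4.95
tcp_pos: [0.4813, -0.1142, 0.0891]
eef_rot: [2.49, 1.915, 0.001]
contact_force: [3.0, -2.7, 2.9]
width: 0.0006
```

```bash
python3 o.py
```

```text
4.95 [ 0.48130926 -0.11415707  0.08910562] n-travel mm 63.47438244857135 f [ 2.98146319 -2.72486144  2.91193501] resist 3.5803828329315626 0.0005676793368882422
```

Request:
servo_tool([
  [[0,-0.04,0],0,0],
  [[0,-0.04,0],0,0],
  [[0,-0.04,0],0,0],
  [[0,-0.02,0],0,0],
  [[0,0,0],0,0],
  [[0,0,0],0,0],
  [[0,0,0],0,0],
  [[0,0,0],0,0],
])

```text
t: 5.75
tcp_pos: [0.4743, -0.1123, 0.089]
eef_rot: [-2.49, -1.915, -0.0]
contact_force: [2.6, -1.1, 2.6]
width: 0.0007
```

```bash
python3 o.py
```

```text
5.75 [ 0.4743206  -0.11234931  0.08899101] n-travel mm 70.69002290642504 f [ 2.64555253 -1.09701884  2.62687355] resist 2.8375375868511727 0.0006826022784686078
```

Request:
servo_tool([
  [[0,-0.04,0],0,0],
  [[0,-0.04,0],0,0],
  [[0,0,0],0,0],
  [[0,0,0],0,0],
  [[0,0,0],0,0],
  [[0,0,0],0,0],
  [[0,0,0],0,0],
  [[0,0,0],0,0],
])

```text
t: 6.55
tcp_pos: [0.4705, -0.1113, 0.089]
eef_rot: [-2.49, -1.915, -0.0]
contact_force: [3.7, 0.9, 3.3]
width: 0.0003
```

```bash
python3 o.py
```

```text
6.55 [ 0.47047299 -0.11127458  0.08896158] n-travel mm 74.68303033620592 f [3.72942376 0.88880531 3.30514781] resist 3.374200386605954 0.0003122315465580878
```

Request:
servo_tool([
  [[0,-0.04,0],0,0],
  [[0,-0.03,0],0,0],
  [[0,0,0],0,0],
  [[0,0,0],0,0],
  [[0,0,0],0,0],
  [[0,0,0],0,0],
  [[0,0,0],0,0],
  [[0,0,0],0,0],
])

```text
t: 7.35
tcp_pos: [0.467, -0.1103, 0.0888]
eef_rot: [-2.49, -1.915, -0.0]
contact_force: [4.1, 2.0, 0.6]
width: 0.0003
```

```bash
python3 o.py
```

```text
7.35 [ 0.46698892 -0.11033011  0.08883736] n-travel mm 78.29136907876342 f [4.13339738 1.98286962 0.6347806 ] resist 3.4832643792646523 0.0002881670831380017
```

Request:
servo_tool([
  [[0,-0.04,0],0,0],
  [[0,-0.03,0],0,0],
  [[0,0,0],0,0],
  [[0,0,0],0,0],
  [[0,0,0],0,0],
  [[0,0,0],0,0],
  [[0,0,0],0,0],
  [[0,0,0],0,0],
])

```text
t: 8.15
tcp_pos: [0.4646, -0.1094, 0.089]
eef_rot: [2.49, 1.914, 0.003]
contact_force: [8.3, 1.9, -1.1]
width: 0.0003
```

```bash
python3 o.py
```

```text
8.15 [ 0.46455608 -0.10939834  0.08900285] n-travel mm 80.88094882817184 f [ 8.2672073   1.89541642 -1.07183944] resist 7.499000228159383 0.0002507620947360404
```

Resistance jumped from 3.5 to 7.5 N within 2.6 mm, so the lever is at the stop. I'll ease back until the lever is home.

Request:
servo_tool([
  [[0,0.18,0],0,0],
  [[0,0.2,0],0,0],
  [[0,0.2,0],0,0],
  [[0,0.2,0],0,0],
  [[0,0.2,0],0,0],
  [[0,0.2,0],0,0],
  [[0,0.2,0],0,0],
  [[0,0,0],0,0],
])

```text
t: 8.95
tcp_pos: [0.5313, -0.1278, 0.089]
eef_rot: [2.49, 1.915, -0.0]
contact_force: [-0.1, 0.3, 0.1]
width: 0.0005
```

```bash
python3 o.py; python3 - <<'E'
from h import *
import cv2
a=vision.get_image("top")[130:270,170:350,::-1];b=vision.get_image("side")[130:270,170:350,::-1]
cv2.imwrite("pics/c2.png",np.hstack([cv2.resize(c,None,fx=2.2,fy=2.2,interpolation=cv2.INTER_CUBIC) for c in(a,b)]))
c=vision.get_image("wrist")[:,:,::-1];cv2.imwrite("pics/w2.png",c)
E
```

```text
8.95 [ 0.53134404 -0.12779121  0.08897251] n-travel mm 11.636819318805225 f [-0.05991723  0.34707394  0.05444987] resist -0.14707804876602876 0.0004650092417408234
```

View pics/c2.png

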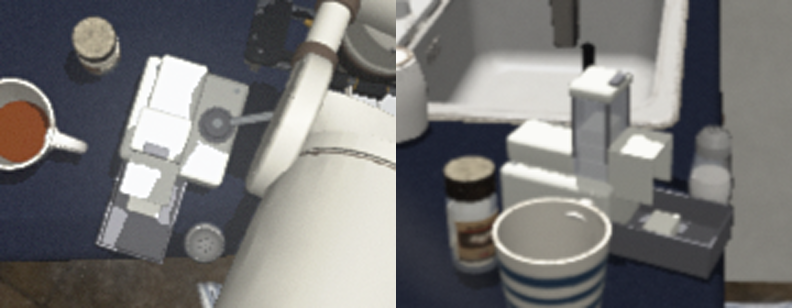

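View pics/w2.png

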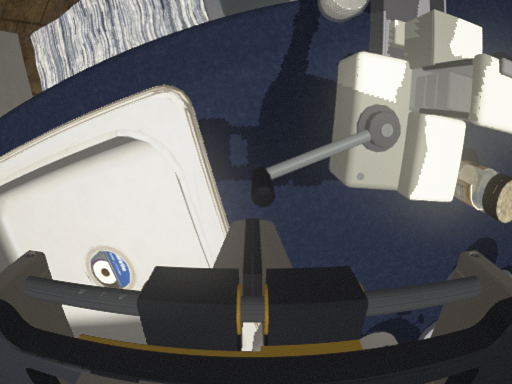

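One tablet lies in the tray, the lever is home and clear of the fingers, and the bystanders haven't moved. Second stroke.

Request:
servo_tool([
  [[0,-0.18,0],0,0],
  [[0,-0.2,0],0,0],
  [[0,-0.2,0],0,0],
  [[0,-0.2,0],0,0],
  [[0,-0.2,0],0,0],
  [[0,-0.16,0],0,0],
  [[0,-0.08,0],0,0],
  [[0,0,0],0,0],
])

```text
t: 9.9
tcp_pos: [0.4718, -0.1126, 0.0901]
eef_rot: [2.487, 1.913, 0.001]
contact_force: [3.1, -2.7, 0.8]
width: 0.0004
```

Request:
servo_tool([
  [[0,-0.04,0],0,0],
  [[0,-0.04,0],0,0],
  [[0,0,0],0,0],
  [[0,0,0],0,0],
  [[0,0,0],0,0],
  [[0,0,0],0,0],
  [[0,0,0],0,0],
  [[0,0,0],0,0],
])

```text
t: 10.7
tcp_pos: [0.4676, -0.1105, 0.089]
eef_rot: [-2.49, -1.915, -0.0]
contact_force: [4.1, -1.0, 4.1]
width: 0.0002
```

```bash
python3 o.py
```

```text
10.7 [ 0.46764483 -0.1105178   0.08901265] n-travel mm 77.609514403685 f [ 4.05330136 -1.04389966  4.08295578] resist 4.183771327469219 0.00022435878862594184
```

Request:
servo_tool([
  [[0,-0.04,0],0,0],
  [[0,-0.04,0],0,0],
  [[0,0,0],0,0],
  [[0,0,0],0,0],
  [[0,0,0],0,0],
  [[0,0,0],0,0],
  [[0,0,0],0,0],
  [[0,0,0],0,0],
])

```text
t: 11.5
tcp_pos: [0.4645, -0.1094, 0.0892]
eef_rot: [2.49, 1.914, 0.003]
contact_force: [6.4, -0.4, 2.6]
width: 0.0005
```

```bash
python3 o.py
```

```text
11.5 [ 0.46450215 -0.10935716  0.08917702] n-travel mm 80.94363515614579 f [ 6.35503332 -0.4136857   2.62264077] resist 6.245279413646188 0.0005037992554387168
```

Request:
servo_tool([
  [[0,-0.02,0],0,0],
  [[0,0,0],0,0],
  [[0,0,0],0,0],
  [[0,0,0],0,0],
  [[0,0,0],0,0],
  [[0,0,0],0,0],
  [[0,0,0],0,0],
  [[0,0,0],0,0],
])

```text
t: 12.3
tcp_pos: [0.4638, -0.1091, 0.0892]
eef_rot: [2.489, 1.914, 0.004]
contact_force: [7.8, 0.3, 1.3]
width: 0.0004
```

```bash
python3 o.py
```

```text
12.3 [ 0.46382825 -0.10906469  0.08919091] n-travel mm 81.66978669668403 f [7.80098139 0.33373072 1.29524909] resist 7.449979224663199 0.0004155107269315052
```

The stop is pressed again, at 7.4 N. I'll return, then lift clear.

Request:
servo_tool([
  [[0,0.2,0],0,0],
  [[0,0.2,0],0,0],
  [[0,0.2,0],0,0],
  [[0,0.2,0],0,0],
  [[0,0.2,0],0,0],
  [[0,0.2,0],0,0],
  [[0,0.3,0],0,0],
  [[0,0.2,0],0,0],
])

```text
t: 13.1
tcp_pos: [0.5456, -0.1315, 0.0887]
eef_rot: [-2.49, -1.915, 0.001]
contact_force: [0.5, -0.1, 1.1]
width: 0.0004
```

Request:
servo_tool([
  [[0,0,-0.5],0,0],
  [[0,0,-0.5],0,0],
  [[0,0,-0.5],0,0],
  [[0,0,-0.5],0,0],
  [[-0.7,0,0],0,0],
  [[-0.7,0,0],0,0],
  [[-0.7,0,0],0,0],
  [[0,0,0],0,0],
])

```text
t: 13.9
tcp_pos: [0.5169, -0.2362, 0.1889]
eef_rot: [2.494, 1.91, -0.002]
contact_force: [0.7, 0.6, 0.8]
width: 0.0007
```

```bash
python3 o.py; python3 - <<'E'
from h import *
import cv2
a=vision.get_image("top")[130:270,170:350,::-1];b=vision.get_image("side")[130:270,170:350,::-1];c=vision.get_image("wrist")[:,:,::-1]
o=np.hstack([cv2.resize(x,None,fx=2.2,fy=2.2,interpolation=cv2.INTER_CUBIC) for x in(a,b)])
w=cv2.resize(c[0:190,120:512],(792,384-94))
cv2.imwrite("pics/c3.png",np.vstack([o,w]))
E
```

```text
13.9 [ 0.51690787 -0.23618355  0.18886175] n-travel mm -2.2746738169155627 f [0.67889312 0.61252802 0.77794509] resist 0.4983910475684249 0.0006630888779703617
```

View pics/c3.png

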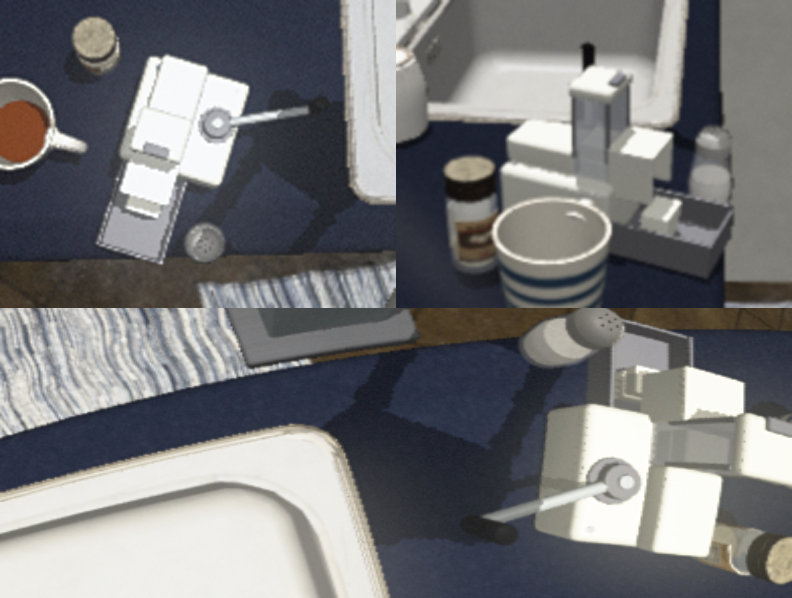

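The lever is home, and the white pile in the tray looks taller than before. I'll zoom in to confirm two tablets in the tray and two in the magazine.

```bash
python3 - <<'E'
from h import *
import cv2
b=vision.get_image("side")[155:260,240:340,::-1]
a=vision.get_image("top")[180:255,205:280,::-1]
z=cv2.imread("pics/side0.png")[155:260,240:340]
f=lambda x:cv2.resize(x,(265,400),interpolation=cv2.INTER_CUBIC) if 0 else cv2.resize(x,None,fx=380/x.shape[0],fy=380/x.shape[0],interpolation=cv2.INTER_CUBIC)
cv2.imwrite("pics/c4.png",cv2.resize(np.hstack([f(z),f(b),f(a)]),None,fx=.7,fy=.7))
E
```

```text
(no output)
```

View pics/c4.png

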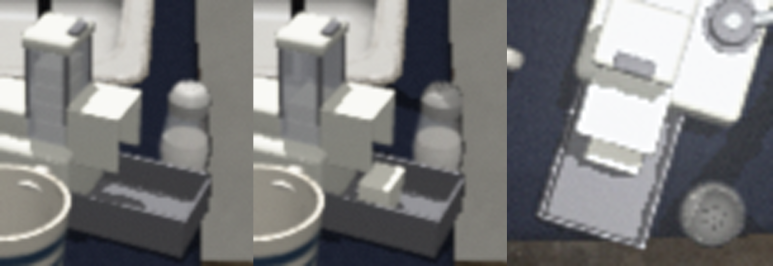

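```bash
python3 -c "
from bench import workorder
print(workorder.finish_job())"
```

```text
the job is handed in; nothing more can be done
None
```

The job is handed in, and by my last checks it is done. I swung the lever twice with closed fingers and let it spring home after each stroke. The hand-in gave no verdict.

- **Stop:** I felt it at about 78 mm of tool travel on the first stroke. Resistance rose from about 3.5 N to 7.5 N there, and from about 4.2 N to 7.4 N on the second. From the travel and the force I estimate it was pressed in by 2 to 3 mm, well under the 7 mm limit.
- **Last pictures:** The lever is home. The tray showed one tablet after the first stroke. After the second there is a taller pile just in front of the outlet, which I read as two tablets, one on top of the other. The mug, spice jar and salt shaker look unmoved, and the gripper is clear of everything.
- **Not checked directly:** I could not count the two tablets left in the magazine through its frosted wall. That number follows from two full strokes and the pile in the tray.

No check failed or disagreed. Sideways force on the fingers while pushing reached about 4.5 N. I put that down to the handle sliding along the finger face.

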